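Put the soldering things back in the bench caddy

ROBOT

A 7-joint arm with a two-finger parallel gripper is mounted at the origin on the work surface. World frame = base frame: x ahead of the robot, y to its left, z up, the work surface at z = 0. Lengths are in m, angles in rad, forces in N, time in s.
With the tool pointing down it reaches from about 0.4 to 0.85 m from the base axis. Payload 10.4 kg.
Tool frame: the origin (TCP) lies at the very end of the fingers, on their centre line; the grasp point (between the pads) lies 19 mm behind it; z points along the fingers, y is the line along which they close (so a half turn about z gives the same grasp; the last joint's range is limited). The gripper opens to 85 mm and grips with 20 to 120 N. Pads are 22 mm wide; open, the fingers measure 114 mm over their backs; the gripper's body (76 mm by 85 mm) begins 54 mm behind the grasp point. The pads swing forward as they close: fully open they stand 13 mm farther back than shut.
Start: joints at [-1.33, 0.332, -0.065, 1.46, 0.022, 1.35, -0.088], TCP at [0.163, 0.603, 0.231] pointing down, gripper open.
Joint ranges: [-2.6, 2.6], [-0.5, 2.12], [-1.47, 1.34], [0.16, 2.42], [-1.27, 4.41], [0.06, 2.06], [-2.6, 2.6]. Speed limits (rad/s): [2.22, 2.22, 2.79, 2.79, 3.14, 3.14, 3.14].

INTERFACE

Orientations are given as a unit quaternion [x, y, z, w].
In Python, from workcell import * gives the robot as it stands.
- The arm moves only by the tool step_arm, never from a script. Its argument "commands" is one flat list of numbers, 7 for each row, row after row: the finger opening in mm, from 0 to 85.4, then the shift along the world's x, y, z as a fraction of full scale, then the turn, a rotation vector about the world's x, y, z as a fraction of full scale. A call has exactly 10 rows; each row is the pose to reach, as a shift and turn from the pose commanded when the call began, turning the shorter way round; what a row does not reach only later rows make up. Full scale, the value 1, is 0.6 m for a shift and pi rad for a turn. A row lasts 1/8 s, in which the tool goes at most 62.5 mm and 10.7 degrees, less where a joint would pass 70% of its speed; a pose out of reach is approached as far as the arm can. A call with a number of a shift or a turn outside -1 to 1 is refused whole. A call with a gripper value outside its range is refused whole. The fingers move at their own pace and stop on an object; "squeeze" is the grip in N (left out, the last holds). Time passes only in rows, so rows that repeat a pose let the fingers close, or fill a call up. It gives the time, the measured TCP pose, the force, the opening and the grip force at its end, in the units of the state.
- get_obs(): the state, without advancing time (a new reading comes with each control period).
- camera(name): name is "scene" or "side" or "wrist"; returns the picture (420x560x3 uint8, red, green, blue); there is no depth.
- camera_params(name): a dict with "mtx" (3x3 intrinsics, pixels), "extrinsics" (4x4, takes a point from world to camera coordinates); the wrist camera has in their place "tool_from_camera" (4x4, takes a point from camera to tool coordinates, whose origin is the TCP and whose axes are the flange's). Camera axes: x right, y down, z forward; pixel columns grow to the right and rows downward; lengths in m; the calibration is good to about 2 mm. A picture is of the moment at which its call begins: read the wrist's pose just before it. camera_params takes no time and is no camera call.
- hand_in(): hands the job in; it is judged then, once.
The state is a dict: "clock": time; "joint_pos": joint angles; "joint_velocities": joint speeds; "tau": joint torques, N m; "position": TCP position; "ee_rot": TCP orientation; "ft_force": force on the tool from outside, world axes, zero at the start; "torque": the same for the moment, N m; "grip_width": opening from 0.0 (shut) to 1.0 (fully open); "grasp_force": force on a finger pad.
Only numpy, scipy, OpenCV 4.12 (cv2) and the standard library are available. Lean on these libraries where they do the work, as an engineer would, in place of code of your own. Each camera call takes 0.05 s, during which the arm holds its last target. There are 200 camera calls.

TASK

The soldering is done, so put the four soldering things away in the divided wooden caddy, each in its own bay: the low tip-cleaner tin flat in the square bay next to the deep well, the solder reel flat in the other square bay, the flush cutters lying in the long bay, and the thick flux syringe, tip down, in the deep well itself. The syringe stands in a very light stand: draw it straight up so that the stand is neither tipped nor dragged. The tape roll, the paste jar, the long-nose pliers and the thin glue syringe are not soldering things; leave them where they are.

Things in the scene. Friction and masses are not known exactly. Their poses are not given: they have to be found in the camera images.
- reel_center (a point): solder reel to put away: grey flanged spool, 50 mm diameter, 32 mm high, standing on one flange, wire between the flanges, paper disc and dark bore on top, 0.12 kg. Point: its centre, 16 mm above the underside; z is its axis, up.
- tin_center (a point): tip-cleaner tin to put away: low closed bare-metal tin, 40 mm diameter, 24 mm high, 50 g. Point: its centre, 12 mm above the underside; z is its axis, up.
- cutters_center (a point): flush cutters to put away: two orange handles, short stubby jaws, 43 mm across the handle ends, 13 mm thick, lying flat, 70 g, rigid. Point: about its centre of mass, between the handles, 6.5 mm above its underside; x to the jaws (tip at +57 mm, handle ends -68 mm). From x -22 to +18 mm the handles are parallel, 29 mm over both: grip across both there.
- flux_center (a point): flux syringe to put away, the thick one in the stand: black tip below, barrel 16 mm in diameter 14-92 mm above the tip's end, finger flange (26 mm along its x, 16 mm along y) at 92-95 mm, plunger disc 16 mm at the top, 110 mm; 25 g. Point: half-way up, 55 mm above the tip's end; z up. Grip along its y (the stand's x). Starts with the tip's end 2 mm above the bench.
- caddy: divided wood tray, fixed, any yaw, 172 (x) by 154 mm (y). Origin: centre of underside, z up. Floor 3 mm thick, 4 mm walls 16 mm high. In its frame, mm: long bay (cutters) x -82..82 y -73..3; reel bay x -82..-16 y 7..73; tin bay x -12..48 y 7..73; syringe well x 52..82 y 43..73, its 4 mm walls 58 high; the syringe in it rises to 113, so fill it last. x 52..82 y 7..39: block of iron tips, 33 high.
- stand: very light (60 g) loose plywood syringe stand, any yaw, foot 56 mm (x) by 100 mm (y), top plate 44 mm (x) by 100 mm (y), its top 44 mm above the bench. Origin: centre of its underside; z up. The thick flux syringe stands in the hole at y = +20 mm (19 mm wide), the thin glue syringe at y = -20 mm (14 mm wide); their tips stand in blind sockets 4 mm deep in the foot.
- tape_center (a point): leave alone: roll of amber heat-resistant tape, a plain ring without flanges, 56 mm outside, 34 mm inside diameter, 20 mm high, lying flat. Point: its centre, 10 mm above the underside.
- jar_center (a point): leave alone: paste jar, white plastic with a black screw lid, narrower and taller than the tin: 34 mm diameter, 42 mm high. Point: its centre, 21 mm above the underside.
- nosepliers_center (a point): leave alone: long-nose pliers, same orange handles as the cutters but long slender jaws, 153 mm long, 13 mm thick. Point: between the handles, 6.5 mm above the surface; x points to the jaws (tip at +85 mm).
- glue_center (a point): leave alone: thin glue syringe in the stand, same length as the flux syringe (110 mm) but barrel 11 mm in diameter. Point: half-way up, 55 mm above the tip's end; z up.

How it is judged:
By the outcome, as a careful person would: the job done as asked, in the order asked, and still so for the second after the job is handed in, with the robot touching nothing.
It also fails if it takes over 102 s, if anything falls off the work surface, if the arm or the gripper's body presses on something with over 40 N, if the wrist force passes 120 N, or if a joint passes its speed limit or range.

## Working session

There is one attempt and no reset: what is moved stays moved. The work goes in short steps, Python scripts to look and compute and a tool call to move; the robot and the scene stay as the last step left them, time stands still between calls to the robot, and variables do not carry over. Pictures are saved under pics/ and viewed, at most 14 in all, crops included, and the job is handed in when it is done.

Besides the shell and the picture viewer there is one more tool, called after ">>>" by a JSON object that holds its "name" and its "arguments". step_arm: Moves the arm, as the interface text tells. Its arguments: {"type":"object","properties":{"commands":{"type":"array","items":{"type":"number"}},"squeeze":{"type":"number"}},"required":["commands"]}

```bash
mkdir -p pics; ls; python3 - <<'E'
from workcell import *
import cv2
print(get_obs())
for n in ("scene","side","wrist"):
    p=camera_params(n); print(n,{k:v.round(4).tolist() if hasattr(v,'round') else v for k,v in p.items()})
    cv2.imwrite(f"pics/{n}0.png",cv2.cvtColor(camera(n),cv2.COLOR_RGB2BGR))
E
```

```text
pics
{'clock': 0.0, 'joint_pos': array([-1.32963534,  0.33287057, -0.06472183,  1.46094931,  0.02160549,
        1.3499033 , -0.08849778]), 'joint_velocities': array([-9.97747766e-04, -2.76832236e-03, -1.80326158e-04, -2.48538149e-04,
       -3.49279788e-04,  1.48125193e-03,  6.26248128e-05]), 'tau': array([-3.86636975e-04, -6.25440431e+01,  4.87019552e-02, -3.91609883e+01,
        1.61437044e-02,  1.00828646e-02,  1.94911257e-05]), 'position': array([0.16284124, 0.60301879, 0.23051299]), 'ee_rot': array([ 1.31476088e-01,  9.91319083e-01, -7.14645139e-04, -6.17936152e-05]), 'ft_force': array([-0.47831577,  0.50500166,  0.76959555]), 'torque': array([ 0.03203138,  0.01711725, -0.00901188]), 'grasp_force': 0.0, 'grip_width': 1.0005898213477913}
scene {'mtx': [[387.0525, 0.0, 275.8423], [0.0, 387.0525, 204.9985], [0.0, 0.0, 1.0]], 'extrinsics': [[-0.107, 0.994, -0.024, 0.0731], [0.5287, 0.0365, -0.848, -0.2474], [-0.842, -0.1034, -0.5294, 1.3696], [0.0, 0.0, 0.0, 1.0]]}
side {'mtx': [[456.7616, 0.0, 278.6987], [0.0, 456.7616, 208.0477], [0.0, 0.0, 1.0]], 'extrinsics': [[0.8108, -0.5852, -0.0115, -0.4781], [-0.3384, -0.4527, -0.8249, 0.2422], [0.4776, 0.6728, -0.5651, 0.6547], [0.0, 0.0, 0.0, 1.0]]}
wrist {'mtx': [[346.3132, 0.0, 272.6976], [0.0, 346.3132, 211.0561], [0.0, 0.0, 1.0]], 'tool_from_camera': [[0.0004, -0.9657, -0.2597, 0.0665], [1.0, 0.0006, -0.0006, -0.0009], [0.0007, -0.2597, 0.9657, -0.1422], [0.0, 0.0, 0.0, 1.0]]}
```

View pics/scene0.png

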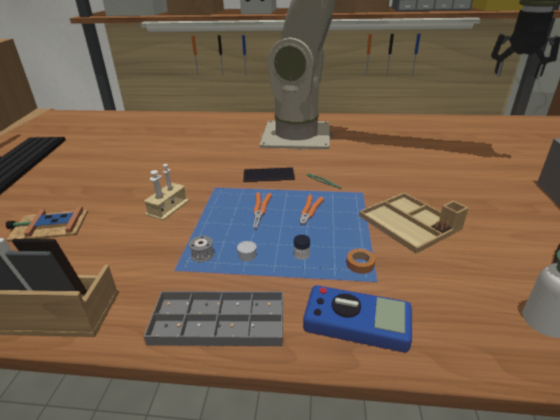

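View pics/side0.png

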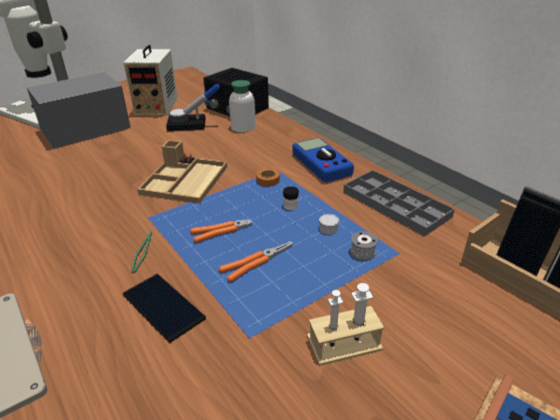

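The scene view shows the reel (203,247), tin (247,251), jar (302,247), tape (361,261), cutters (312,208), long-nose pliers (262,210), stand (166,200) and caddy (412,220). In the side view the reel is at (364,246), tin (329,225), cutters (222,230) and stand (345,335), with the thick syringe at (361,305).

```bash
cat > h.py <<'E'
from workcell import *
import numpy as np, cv2
from scipy.spatial.transform import Rotation as R
def cam(name,obs=None):
    p=camera_params(name)
    if name!="wrist":
        E=np.array(p["extrinsics"]); T=np.linalg.inv(E)
    else:
        o=obs or get_obs(); W=np.eye(4); W[:3,:3]=R.from_quat(o["ee_rot"]).as_matrix(); W[:3,3]=o["position"]
        T=W@np.array(p["tool_from_camera"])
    return np.array(p["mtx"]),T
def ray(c,px):
    K,T=c; d=T[:3,:3]@np.linalg.inv(K)@np.array([*px,1.]); return T[:3,3],d/np.linalg.norm(d)
def cast(c,px,z):
    o,d=ray(c,px); return o+d*(z-o[2])/d[2]
def proj(c,X):
    K,T=c; E=np.linalg.inv(T); X=np.atleast_2d(X)@E[:3,:3].T+E[:3,3]; u=X@K.T; return u[:,:2]/u[:,2:]
def tri(a,pa,b,pb):
    (o1,d1),(o2,d2)=ray(a,pa),ray(b,pb); s=np.linalg.lstsq(np.c_[d1,-d2],o2-o1,rcond=None)[0]
    p,q=o1+s[0]*d1,o2+s[1]*d2; return (p+q)/2,np.linalg.norm(p-q)
def snap(name,fn):
    o=get_obs(); im=cv2.cvtColor(camera(name),cv2.COLOR_RGB2BGR); cv2.imwrite("pics/"+fn+".png",im); c=cam(name,o); np.savez("pics/"+fn+".npz",K=c[0],T=c[1]); return im,c
def load(fn):
    z=np.load("pics/"+fn+".npz"); return cv2.imread("pics/"+fn+".png"),(z["K"],z["T"])
E
python3 - <<'E'
from h import *
s,d=cam("scene"),cam("side")
for n,a,b,z in [("reel top",(203,243),(364,238),.032),("tin top",(247,247),(329,220),.024),("cutters",(312,208),(218,231),.01),("pliers",(262,210),(250,264),.01),("tape",(361,259),(268,176),.02),("jar top",(302,241),(291,191),.042),("flux top",(155,175),(362,288),.112),("glue top",(166,167),(336,295),.112),("well top",(454,208),(173,145),.058)]:
    print(n,cast(s,a,z).round(3),cast(d,b,z).round(3),tri(s,a,d,b)[0].round(3))
for n,a,z in [("caddyL",(360,219),.016),("top",(405,196),.016),("bot",(409,244),.016),("R",(465,226),.016)]: print(n,cast(s,a,z).round(3))
for n,a,z in [("st bl",(146,199),.044),("st",(160,184),.044),("st",(186,188),.044),("st",(172,205),.044)]: print(n,cast(s,a,z).round(3))
im=cv2.imread("pics/scene0.png"); a=cv2.resize(im[180:260,345:475],None,fx=5.5,fy=5.5,interpolation=2)
im=cv2.imread("pics/side0.png"); 
b=cv2.resize(im[270:370,290:400],None,fx=5,fy=5,interpolation=2)
cv2.imwrite("pics/c1.png",a); print(a.shape)
E
```

```text
reel top [ 0.678 -0.151  0.032] [ 0.677 -0.153  0.032] [ 0.677 -0.152  0.031]
tin top [ 0.674 -0.06   0.024] [ 0.67  -0.063  0.024] [ 0.672 -0.061  0.022]
cutters [0.493 0.068 0.01 ] [0.48  0.056 0.01 ] [0.484 0.067 0.003]
pliers [ 0.511 -0.052  0.01 ] [ 0.478 -0.066  0.01 ] [ 0.486 -0.054 -0.004]
tape [0.689 0.17  0.02 ] [0.675 0.16  0.02 ] [0.681 0.171 0.013]
jar top [0.669 0.052 0.042] [0.657 0.048 0.042] [0.662 0.053 0.037]
flux top [ 0.538 -0.292  0.112] [ 0.517 -0.301  0.112] [ 0.523 -0.298  0.105]
glue top [ 0.496 -0.281  0.112] [ 0.479 -0.29   0.112] [ 0.483 -0.286  0.106]
well top [0.547 0.375 0.058] [0.537 0.372 0.058] [0.54  0.379 0.054]
caddyL [0.542 0.179 0.016]
top [0.431 0.298 0.016]
bot [0.628 0.273 0.016]
R [0.553 0.406 0.016]
st bl [ 0.534 -0.329  0.044]
st [ 0.459 -0.322  0.044]
st [ 0.475 -0.248  0.044]
st [ 0.556 -0.257  0.044]
(440, 715, 3)
```

View pics/c1.png

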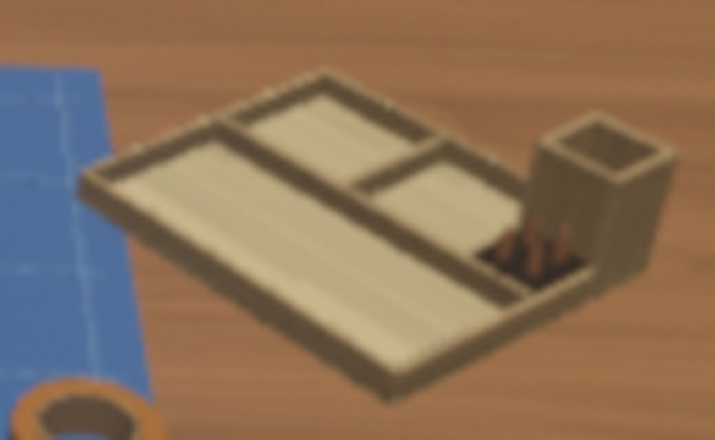

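The crop shows the caddy corners at full-picture pixels left (360,212), top (404,193) and bottom (416,248), with the well at top right (455,207). So +x of the caddy runs from the left corner to the bottom corner. Next I'll look closer with the wrist camera.

>>> {"name": "step_arm", "arguments": {"commands": [85, 0.56, -0.5, 0.1, 0, 0, 0, 85, 0.56, -0.5, 0.1, 0, 0, 0, 85, 0.56, -0.5, 0.1, 0, 0, 0, 85, 0.56, -0.5, 0.1, 0, 0, 0, 85, 0.56, -0.5, 0.1, 0, 0, 0, 85, 0.56, -0.5, 0.1, 0, 0, 0, 85, 0.56, -0.5, 0.1, 0, 0, 0, 85, 0.56, -0.5, 0.1, 0, 0, 0, 85, 0.56, -0.5, 0.1, 0, 0, 0, 85, 0.56, -0.5, 0.1, 0, 0, 0]}}

```text
clock: 1.4
position: [0.4974, 0.3053, 0.2909]
ee_rot: [0.13, 0.992, 0.0, -0.001]
ft_force: [-1.6, -0.0, -0.3]
grip_width: 0.995
grasp_force: 0.0
```

```bash
python3 - <<'E'
from h import *
o=get_obs(); print(o["clock"],o["position"],o["ee_rot"],o["joint_pos"].round(2)); snap("wrist","w1")
E
```

```text
1.4 [0.49738146 0.30528754 0.29085081] [ 1.30058818e-01  9.91506079e-01  9.47463777e-05 -6.23845301e-04] [-0.81  0.21  0.22  1.49 -0.05  1.44  0.72]
```

View pics/w1.png

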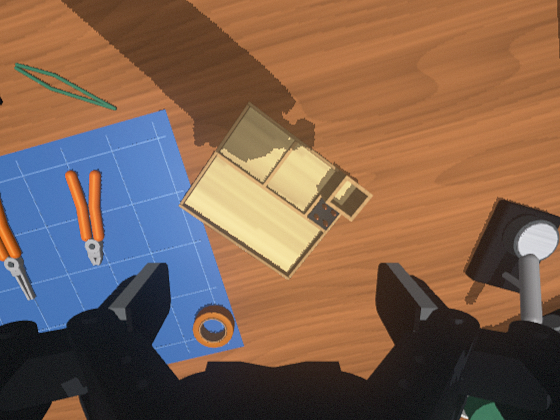

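The wrist view shows the caddy rim corners at (181,206), (290,278) and (249,103), and the well top around (350,199). The cutters have their jaw tip at (96,264) and handle ends near (72,172) and (96,172).

```bash
python3 - <<'E'
from h import *
im,c=load("w1"); s=cam("scene")
def fit(P,Q):
    P,Q=np.array(P),np.array(Q)[:,:2]; p,q=P-P.mean(0),Q-Q.mean(0)
    z=np.sum((q[:,0]+1j*q[:,1])*np.conj(p[:,0]+1j*p[:,1])); th=np.angle(z)
    M=np.array([[np.cos(th),-np.sin(th)],[np.sin(th),np.cos(th)]]); t=Q.mean(0)-M@P.mean(0)
    return np.degrees(th),t,np.linalg.norm(P@M.T+t-Q,axis=1),M
for cc,px in ((c,[(181,206),(290,278),(249,103)]),(s,[(360,212),(416,248),(404,193)])):
    Q=[cast(cc,p,.016) for p in px]
    th,t,e,M=fit([(-.086,-.077),(.086,-.077),(-.086,.077)],Q); print("caddy",th,t,e)
    for n,b in dict(tin=(.018,.040),reel=(-.049,.040),cut=(0.0,-.035),well=(.067,.058)).items(): print(n,M@b+t)
    T=t; MM=M
im2,_=load("w1")
hsv=cv2.cvtColor(im,cv2.COLOR_BGR2HSV); m=cv2.inRange(hsv,(3,150,120),(15,255,255)); m[:150]=0;m[270:]=0;m[:,:60]=0;m[:,110:]=0
pts=np.argwhere(m)[:,::-1]; rr=[cast(c,p,.01)[:2] for p in pts]; mu=np.mean(rr,0); w,v=np.linalg.eigh(np.cov(np.array(rr).T))
tip=cast(c,(96,264),.006)[:2]; end=cast(c,(84,170),.008)[:2]
d=(tip-end)/np.linalg.norm(tip-end); print("cutters n",len(pts),mu,"tip",tip,"len",np.linalg.norm(tip-end),"centre",tip-.057*d,"yaw",np.degrees(np.arctan2(*d[::-1])), "pca",v[:,1],np.degrees(np.arctan2(*v[::-1,1])))
print("well from w1",np.mean([cast(c,p,.058)[:2] for p in [(372,197),(350,180),(327,203),(348,221)]],0))
E
```

```text
caddy 39.68627226862688 [0.52219793 0.29617276] [0.00207497 0.00287453 0.0029124 ]
tin [0.51050654 0.33844936]
reel [0.45894652 0.29566427]
cut [0.54454835 0.26923842]
well [0.53672012 0.3835919 ]
caddy 38.766712691851964 [0.52912676 0.29262386] [0.0032938  0.00429836 0.00188437]
tin [0.51811536 0.33508266]
reel [0.46587533 0.29313054]
cut [0.55104204 0.2653343 ]
well [0.54505003 0.37979868]
cutters n 1422 [0.47509252 0.06789868] tip [0.55345498 0.04558079] len 0.12593192239489664 centre [0.49871825 0.06148334] yaw -16.200054870300104 pca [-0.97113603  0.23852635] 166.2004193534938
well from w1 [0.54010411 0.38078418]
```

>>> {"name": "step_arm", "arguments": {"commands": [85, 0.08, -0.65, -0.1, 0, 0, 0, 85, 0.08, -0.65, -0.1, 0, 0, 0, 85, 0.08, -0.65, -0.1, 0, 0, 0, 85, 0.08, -0.65, -0.1, 0, 0, 0, 85, 0.08, -0.65, -0.1, 0, 0, 0, 85, 0.08, -0.65, -0.1, 0, 0, 0, 85, 0.08, -0.65, -0.1, 0, 0, 0, 85, 0.08, -0.65, -0.1, 0, 0, 0, 85, 0.08, -0.65, -0.1, 0, 0, 0, 85, 0.08, -0.65, -0.1, 0, 0, 0]}}

```text
clock: 2.7
position: [0.5472, -0.0846, 0.2314]
ee_rot: [0.13, 0.992, 0.0, 0.0]
ft_force: [0.0, 0.1, -0.8]
grip_width: 0.993
grasp_force: 0.0
```

```bash
python3 - <<'E'
from h import *
o=get_obs(); print(o["clock"],o["position"],o["ee_rot"],o["joint_pos"].round(2)); snap("wrist","w2")
E
```

```text
2.7 [ 0.54715005 -0.08460711  0.23144046] [1.30068404e-01 9.91504965e-01 3.34386640e-04 5.79478630e-05] [-0.37  0.18  0.5   1.68 -0.09  1.31  1.46]
```

View pics/w2.png

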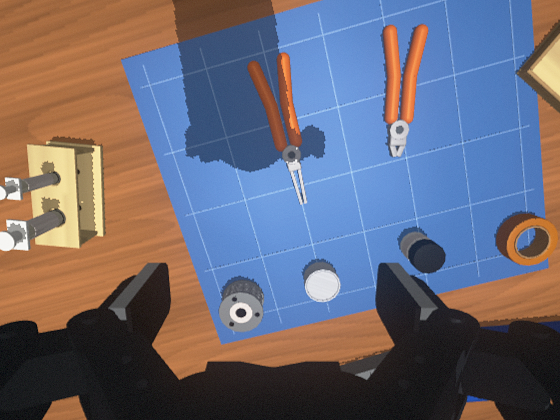

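The wrist view shows the tin top at about (322,284), the reel top at (241,312), the cutters from (408,25) to their tip at (399,156), and the stand at left with the thick flux syringe in front at (45,222).

```bash
python3 - <<'E'
from h import *
im,c=load("w2"); hsv=cv2.cvtColor(im,cv2.COLOR_BGR2HSV)
m=cv2.inRange(hsv,(0,0,185),(180,60,255)); 
def blob(m,x0,x1,y0,y1):
    k=np.zeros_like(m); k[y0:y1,x0:x1]=m[y0:y1,x0:x1]; cs=cv2.findContours(k,cv2.RETR_EXTERNAL,cv2.CHAIN_APPROX_NONE)[0]; q=max(cs,key=cv2.contourArea); return cv2.fitEllipse(q),q
e,q=blob(m,295,345,255,305); P=np.array([cast(c,p,.024)[:2] for p in q[:,0]]); print("tin",e,cast(c,e[0],.024),np.ptp(P,0), cv2.minEnclosingCircle(P.astype(np.float32)))
m=cv2.inRange(hsv,(0,0,90),(180,60,255)); e,q=blob(m,205,275,270,345); 
# use lower outline of top flange
q2=q[:,0][q[:,0,1]>308]; P=np.array([cast(c,p,.032)[:2] for p in q2]).astype(float)
A=np.c_[2*P,np.ones(len(P))]; s=np.linalg.lstsq(A,(P**2).sum(1),rcond=None)[0]; print("reel",s[:2],"r",np.sqrt(s[2]+s[0]**2+s[1]**2),"paper/bore",cast(c,(241,313),.032))
tip=cast(c,(398,157),.006)[:2]; end=cast(c,(407,24),.008)[:2]; d=(tip-end)/np.linalg.norm(tip-end)
print("cut",tip,end,np.linalg.norm(tip-end),tip-.057*d,np.degrees(np.arctan2(*d[::-1])))
# stand top plate corners
for p in [(27,145),(77,149),(80,247),(33,246)]: print(p,cast(c,p,.044))
E
```

```text
tin ((322.19964599609375, 285.4136962890625), (31.428504943847656, 34.49760055541992), 78.14828491210938) [ 0.67025423 -0.06159425  0.024     ] [0.0392174  0.03891297] ((0.6703041195869446, -0.061682432889938354), 0.019939474761486053)
reel [ 0.67422267 -0.1564324 ] r 0.023955024689560844 paper/bore [ 0.67558887 -0.1562567   0.032     ]
cut [0.55520516 0.049036  ] [0.43204117 0.07773671] 0.12646381940078594 [0.49969246 0.06197203] -13.117453710655552
(27, 145) [ 0.44704672 -0.2973756   0.044     ]
(77, 149) [ 0.46256152 -0.25355116  0.044     ]
(80, 247) [ 0.55450292 -0.28982248  0.044     ]
(33, 246) [ 0.54123577 -0.33541431  0.044     ]
```

>>> {"name": "step_arm", "arguments": {"commands": [85, 0.205, 0.0383, -0.25, 0, 0, 0, 85, 0.205, 0.0383, -0.25, 0, 0, 0, 85, 0.205, 0.0383, -0.25, 0, 0, 0, 85, 0.205, 0.0383, -0.25, 0, 0, 0, 85, 0.205, 0.0383, -0.3, 0, 0, 0, 80, 0.205, 0.0383, -0.37, 0, 0, 0, 70, 0.205, 0.0383, -0.37, 0, 0, 0, 30, 0.205, 0.0383, -0.37, 0, 0, 0, 30, 0.205, 0.0383, -0.37, 0, 0, 0, 30, 0.205, 0.0383, -0.37, 0, 0, 0], "squeeze": 30}}

```text
clock: 4.0
position: [0.6715, -0.0636, 0.0125]
ee_rot: [0.131, 0.991, 0.0, 0.002]
ft_force: [-1.7, 1.1, 7.6]
grip_width: 0.451
grasp_force: 29.4
```

>>> {"name": "step_arm", "arguments": {"commands": [30, 0, 0, 0.09, 0, 0, 0, 30, -0.02, 0.05, 0.167, 0, 0, 0.05, 30, -0.2595, 0.664, 0.167, 0, 0, 0.302, 30, -0.2595, 0.664, 0.167, 0, 0, 0.302, 30, -0.2595, 0.664, 0.167, 0, 0, 0.302, 30, -0.2595, 0.664, 0.167, 0, 0, 0.302, 30, -0.2595, 0.664, 0.167, 0, 0, 0.302, 30, -0.2595, 0.664, 0.167, 0, 0, 0.302, 30, -0.2595, 0.664, 0.167, 0, 0, 0.302, 30, -0.2595, 0.664, 0.167, 0, 0, 0.302]}}

```text
clock: 5.25
position: [0.5139, 0.3363, 0.1107]
ee_rot: [-0.337, 0.941, 0.0, 0.001]
ft_force: [-0.6, -1.1, -0.4]
grip_width: 0.45
grasp_force: 30.6
```

```bash
python3 - <<'E'
from h import *
o=get_obs(); print(o["clock"],o["position"],o["ee_rot"],o["grip_width"],o["ft_force"]); snap("wrist","w3")
E
```

```text
5.25 [0.51394197 0.33633401 0.1107427 ] [-3.37085043e-01  9.41473805e-01  3.67445011e-04  7.82786994e-04] 0.450363477877006 [-0.60890188 -1.14020002 -0.41869416]
```

View pics/w3.png

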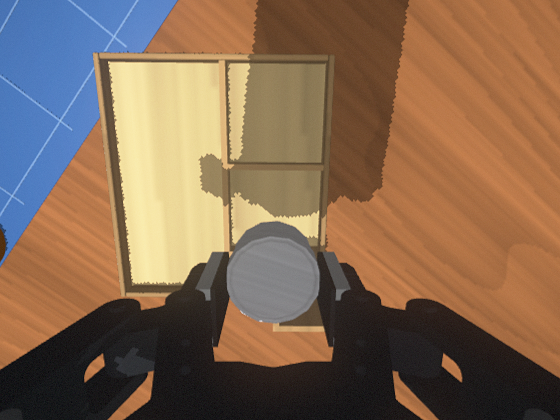

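The tin is held level. The rim corners are at (95,55), (333,57) and (123,297), the centre divider crosses the rim at about (222,60), and the reel/tin divider meets it at (228,165).

```bash
cat >> h.py <<'E'
def fit(P,Q):
    P,Q=np.array(P),np.array(Q)[:,:2]; p,q=P-P.mean(0),Q-Q.mean(0)
    th=np.angle(np.sum((q[:,0]+1j*q[:,1])*np.conj(p[:,0]+1j*p[:,1])))
    M=np.array([[np.cos(th),-np.sin(th)],[np.sin(th),np.cos(th)]]); t=Q.mean(0)-M@P.mean(0)
    return np.degrees(th),t,np.linalg.norm(P@M.T+t-Q,axis=1),M
E
python3 - <<'E'
from h import *
im,c=load("w3"); px=[(94.5,54.5),(333.5,56),(123,297),(222.5,60),(228,166)]
th,t,e,M=fit([(-.086,-.077),(-.086,.077),(.086,-.077),(-.083,.005),(-.014,.005)],[cast(c,p,.016) for p in px]); print("caddy",th,t,e.round(4))
for n,b in dict(tin=(.018,.040),reel=(-.049,.040),cut=(0.005,-.035),well=(.067,.058)).items(): print(n,M@b+t)
e=cast(c,(272.5,278),.1107+.014); print("tin held top centre approx",e)
E
```

```text
caddy 39.251869852890884 [0.5218104 0.2953917] [0.0012 0.0024 0.0013 0.0007 0.0016]
tin [0.51043987 0.33775573]
reel [0.45855695 0.29536278]
cut [0.54782783 0.27145233]
well [0.53699495 0.38269823]
tin held top centre approx [0.5104762  0.33362912 0.1247    ]
```

>>> {"name": "step_arm", "arguments": {"commands": [30, -0.003, 0.003, -0.07, 0, 0, 0, 30, -0.003, 0.003, -0.12, 0, 0, 0, 30, -0.003, 0.003, -0.145, 0, 0, 0, 30, -0.003, 0.003, -0.157, 0, 0, 0, 30, -0.003, 0.003, -0.157, 0, 0, 0, 46, -0.003, 0.003, -0.157, 0, 0, 0, 55, -0.003, 0.003, -0.157, 0, 0, 0, 60, -0.003, 0.003, -0.15, 0, 0, 0, 70, -0.003, 0.003, -0.05, 0, 0, 0, 85, -0.003, 0.003, 0.05, 0, 0, 0]}}

```text
clock: 6.55
position: [0.5121, 0.3364, 0.1411]
ee_rot: [-0.336, 0.942, -0.0, -0.0]
ft_force: [0.9, 0.9, 0.4]
grip_width: 0.988
grasp_force: 0.0
```

>>> {"name": "step_arm", "arguments": {"commands": [85, 0.2712, -0.8208, -0.1, 0, 0, -0.302, 85, 0.2712, -0.8208, -0.1, 0, 0, -0.302, 85, 0.2712, -0.8208, -0.1, 0, 0, -0.302, 85, 0.2712, -0.8208, -0.1, 0, 0, -0.302, 85, 0.2712, -0.8208, -0.1, 0, 0, -0.302, 85, 0.2712, -0.8208, -0.1, 0, 0, -0.302, 85, 0.2712, -0.8208, -0.1, 0, 0, -0.302, 85, 0.2712, -0.8208, -0.1, 0, 0, -0.302, 85, 0.2712, -0.8208, -0.1, 0, 0, -0.302, 85, 0.2712, -0.8208, -0.1, 0, 0, -0.302]}}

```text
clock: 7.8
position: [0.675, -0.1578, 0.0794]
ee_rot: [0.133, 0.991, -0.0, -0.0]
ft_force: [0.6, 0.5, 0.7]
grip_width: 0.997
grasp_force: 0.0
```

```bash
python3 - <<'E'
from h import *
o=get_obs(); print(o["clock"],o["position"],o["ee_rot"],o["joint_pos"].round(2)); im,c=snap("wrist","w4"); s,cs=snap("scene","s4")
a=cv2.resize(s[180:260,345:475],None,fx=3,fy=3,interpolation=2); cv2.imwrite("pics/w4b.png",np.vstack([im,np.pad(a[:170],((0,0),(0,560-a.shape[1]),(0,0)))]))
E
```

```text
7.8 [ 0.67496662 -0.15783637  0.07937687] [ 1.32841114e-01  9.91137286e-01 -3.12680114e-04 -1.45718368e-04] [-0.15  0.63  0.46  1.45 -0.29  1.14  1.66]
```

View pics/w4b.png

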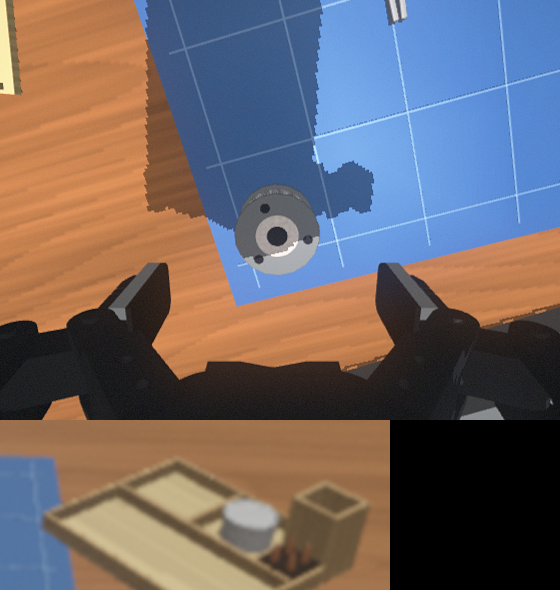

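The tin sits flat in its bay. The reel's bore is at (277,236), centred between the fingers.

```bash
python3 - <<'E'
from h import *
im,c=load("w4"); print(cast(c,(277,236),.032))
E
```

```text
[ 0.67481959 -0.15629884  0.032     ]
```

>>> {"name": "step_arm", "arguments": {"commands": [85, 0, 0.0025, -0.06, 0, 0, 0, 85, 0, 0.0025, -0.1, 0, 0, 0, 80, 0, 0.0025, -0.11, 0, 0, 0, 65, 0, 0.0025, -0.11, 0, 0, 0, 40, 0, 0.0025, -0.11, 0, 0, 0, 40, 0, 0.0025, -0.11, 0, 0, 0, 40, 0, 0.0025, -0.11, 0, 0, 0, 40, 0, 0.0025, -0.05, 0, 0, 0, 40, 0, 0.0025, 0.03, 0, 0, 0, 40, 0, 0.0025, 0.06, 0, 0, 0], "squeeze": 40}}

```text
clock: 9.15
position: [0.6765, -0.155, 0.1193]
ee_rot: [0.132, 0.991, 0.0, 0.002]
ft_force: [0.9, -0.0, -2.2]
grip_width: 0.565
grasp_force: 41.8
```

>>> {"name": "step_arm", "arguments": {"commands": [40, -0.3592, 0.7497, 0, 0, 0, 0.302, 40, -0.3592, 0.7497, 0, 0, 0, 0.302, 40, -0.3592, 0.7497, 0, 0, 0, 0.302, 40, -0.3592, 0.7497, 0, 0, 0, 0.302, 40, -0.3592, 0.7497, 0, 0, 0, 0.302, 40, -0.3592, 0.7497, 0, 0, 0, 0.302, 40, -0.3592, 0.7497, 0, 0, 0, 0.302, 40, -0.3592, 0.7497, 0, 0, 0, 0.302, 40, -0.3592, 0.7497, 0, 0, 0, 0.302, 40, -0.3592, 0.7497, 0, 0, 0, 0.302]}}

```text
clock: 10.4
position: [0.4597, 0.2948, 0.1152]
ee_rot: [-0.336, 0.942, -0.0, -0.0]
ft_force: [-0.1, -0.3, -1.8]
grip_width: 0.566
grasp_force: 41.9
```

```bash
python3 - <<'E'
from h import *
o=get_obs(); print(o["clock"],o["position"],o["ee_rot"],o["joint_pos"].round(2)); im,c=snap("wrist","w5")
E
```

```text
10.4 [0.45967142 0.29477173 0.11518495] [-3.35872978e-01  9.41907199e-01 -3.06934890e-04 -2.78559341e-04] [-0.75  0.25  0.11  1.82 -0.03  1.07  1.63]
```

View pics/w5.png

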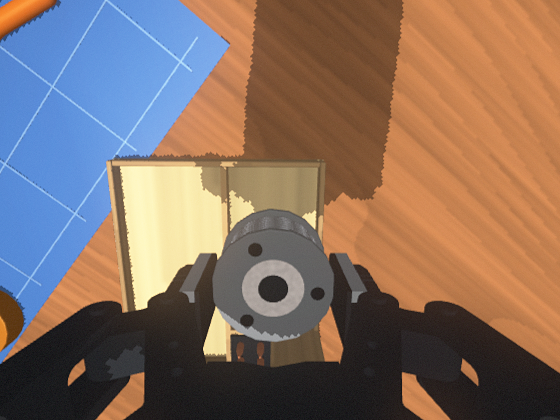

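The reel is held level. The far rim corners are at (108,160) and (325,161), and the divider end is at (226,165).

```bash
python3 - <<'E'
from h import *
im,c=load("w5"); px=[(108,160),(325,160.5),(225.5,165)]
th,t,e,M=fit([(-.086,-.077),(-.086,.077),(-.083,.005)],[cast(c,p,.016) for p in px]); print("caddy",th,t,e.round(4))
print(M@(-.049,.040)+t, "bore", cast(c,(273.5,289),.1152+.019))
E
```

```text
caddy 39.15742163597243 [0.52094493 0.29479494] [0.0013 0.002  0.0008]
[0.45769152 0.29487029] bore [0.45771294 0.29383828 0.1342    ]
```

>>> {"name": "step_arm", "arguments": {"commands": [40, 0, 0.002, -0.07, 0, 0, 0, 40, 0, 0.002, -0.12, 0, 0, 0, 40, 0, 0.002, -0.15, 0, 0, 0, 40, 0, 0.002, -0.1617, 0, 0, 0, 40, 0, 0.002, -0.1617, 0, 0, 0, 55, 0, 0.002, -0.1617, 0, 0, 0, 62, 0, 0.002, -0.1617, 0, 0, 0, 66, 0, 0.002, -0.15, 0, 0, 0, 75, 0, 0.002, -0.05, 0, 0, 0, 85, 0, 0.002, 0.07, 0, 0, 0]}}

```text
clock: 11.7
position: [0.4593, 0.2963, 0.1498]
ee_rot: [-0.336, 0.942, -0.0, -0.0]
ft_force: [2.0, 0.3, -0.4]
grip_width: 0.995
grasp_force: 0.0
```

>>> {"name": "step_arm", "arguments": {"commands": [70, 0.0667, -0.3903, -0.1, 0, 0, -0.2944, 70, 0.0667, -0.3903, -0.128, 0, 0, -0.2944, 70, 0.0667, -0.3903, -0.128, 0, 0, -0.2944, 70, 0.0667, -0.3903, -0.128, 0, 0, -0.2944, 70, 0.0667, -0.3903, -0.128, 0, 0, -0.2944, 70, 0.0667, -0.3903, -0.128, 0, 0, -0.2944, 70, 0.0667, -0.3903, -0.18, 0, 0, -0.2944, 70, 0.0667, -0.3903, -0.23, 0, 0, -0.2944, 70, 0.0667, -0.3903, -0.2545, 0, 0, -0.2944, 70, 0.0667, -0.3903, -0.2545, 0, 0, -0.2944]}}

```text
clock: 12.95
position: [0.4993, 0.0629, -0.0049]
ee_rot: [0.118, 0.993, -0.0, -0.001]
ft_force: [0.2, 0.0, 0.2]
grip_width: 0.822
grasp_force: 0.0
```

```bash
python3 - <<'E'
from h import *
o=get_obs(); print(o["clock"],o["position"],o["ee_rot"]); im,c=snap("wrist","w6"); s,cs=snap("scene","s6")
a=cv2.resize(s[180:260,345:475],None,fx=3,fy=3,interpolation=2); cv2.imwrite("pics/w6b.png",np.vstack([im,np.pad(a[:170],((0,0),(0,560-a.shape[1]),(0,0)))]))
E
```

```text
12.95 [ 0.49930995  0.06290623 -0.00492142] [ 1.18284068e-01  9.92979623e-01 -1.34688841e-04 -5.73858403e-04]
```

View pics/w6b.png

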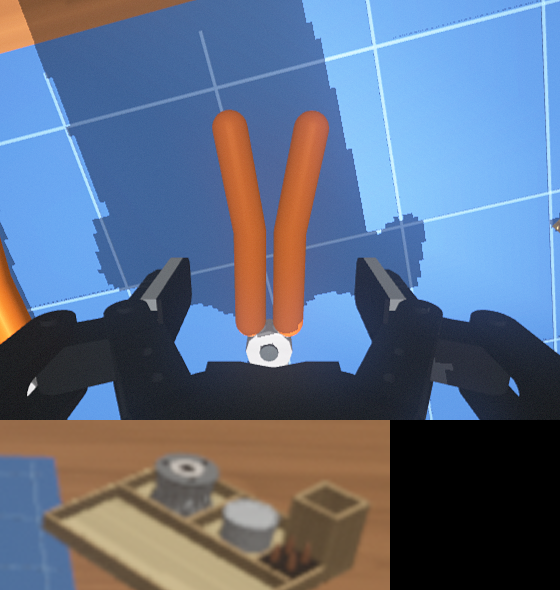

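The reel and the tin are flat in their bays. The cutters lie centred between the fingers, with the parallel section at rows 225–330. The tool is slightly low, so I'll raise it before closing.

>>> {"name": "step_arm", "arguments": {"commands": [70, 0, 0, 0.015, 0, 0, 0, 60, 0, 0, 0.015, 0, 0, 0, 45, 0, 0, 0.015, 0, 0, 0, 20, 0, 0, 0.015, 0, 0, 0, 20, 0, 0, 0.015, 0, 0, 0, 20, 0, 0, 0.015, 0, 0, 0, 20, 0, 0, 0.015, 0, 0, 0, 20, 0, 0, 0.015, 0, 0, 0, 20, 0, 0, 0.015, 0, 0, 0, 20, 0, 0, 0.015, 0, 0, 0], "squeeze": 40}}

```text
clock: 14.3
position: [0.4998, 0.0625, 0.0046]
ee_rot: [0.12, 0.993, 0.0, 0.0]
ft_force: [-1.8, 0.3, 4.9]
grip_width: 0.321
grasp_force: 39.0
```

>>> {"name": "step_arm", "arguments": {"commands": [20, 0, 0, 0.05, 0, 0, 0, 20, 0, 0, 0.13, 0, 0, 0, 20, 0.08, 0.3483, 0.142, 0, 0, 0.2944, 20, 0.08, 0.3483, 0.142, 0, 0, 0.2944, 20, 0.08, 0.3483, 0.142, 0, 0, 0.2944, 20, 0.08, 0.3483, 0.142, 0, 0, 0.2944, 20, 0.08, 0.3483, 0.142, 0, 0, 0.2944, 20, 0.08, 0.3483, 0.142, 0, 0, 0.2944, 20, 0.08, 0.3483, 0.142, 0, 0, 0.2944, 20, 0.08, 0.3483, 0.142, 0, 0, 0.2944]}}

```text
clock: 15.55
position: [0.5477, 0.271, 0.0896]
ee_rot: [-0.334, 0.942, -0.0, -0.0]
ft_force: [-0.3, 0.1, -0.9]
grip_width: 0.313
grasp_force: 39.9
```

```bash
python3 - <<'E'
from h import *
o=get_obs(); print(o["clock"],o["position"],o["ee_rot"]); im,c=snap("wrist","w7")
E
```

```text
15.55 [0.54771051 0.27099342 0.0895718 ] [-3.34471185e-01  9.42405977e-01 -1.64137864e-05 -3.68953793e-05]
```

View pics/w7.png

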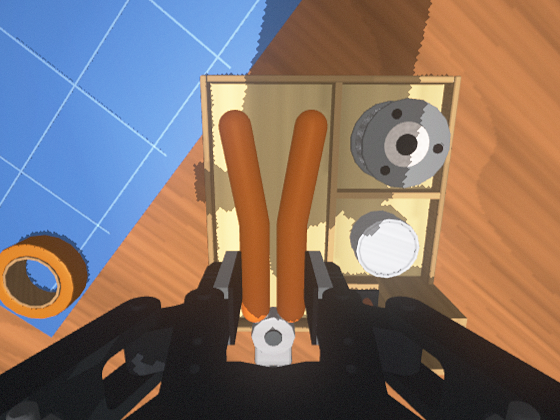

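The cutters are aligned with the long bay (rims at columns 208 and 333, cutters centred at about 272). The reel and tin both sit well in their bays.

>>> {"name": "step_arm", "arguments": {"commands": [20, 0, 0, -0.06, 0, 0, 0, 20, 0, 0, -0.1, 0, 0, 0, 20, 0, 0, -0.125, 0, 0, 0, 20, 0, 0, -0.134, 0, 0, 0, 20, 0, 0, -0.134, 0, 0, 0, 34, 0, 0, -0.134, 0, 0, 0, 37, 0, 0, -0.134, 0, 0, 0, 37, 0, 0, -0.12, 0, 0, 0, 37, 0, 0, -0.05, 0, 0, 0, 60, 0, 0, 0.05, 0, 0, 0]}}

```text
clock: 16.85
position: [0.5468, 0.2709, 0.1202]
ee_rot: [-0.336, 0.942, -0.0, -0.001]
ft_force: [1.4, 0.5, -0.2]
grip_width: 0.631
grasp_force: 0.0
```

>>> {"name": "step_arm", "arguments": {"commands": [60, -0.046, -0.953, 0.2, 0, 0, -0.3394, 60, -0.046, -0.953, 0.2, 0, 0, -0.3394, 60, -0.046, -0.953, 0.2, 0, 0, -0.3394, 60, -0.046, -0.953, 0.2, 0, 0, -0.3394, 60, -0.046, -0.953, 0.2, 0, 0, -0.3394, 60, -0.046, -0.953, 0.2, 0, 0, -0.3394, 60, -0.046, -0.953, 0.2, 0, 0, -0.3394, 60, -0.046, -0.953, 0.2, 0, 0, -0.3394, 60, -0.046, -0.953, 0.2, 0, 0, -0.3394, 60, -0.046, -0.953, 0.2, 0, 0, -0.3394]}}

```text
clock: 18.1
position: [0.5187, -0.3049, 0.2414]
ee_rot: [0.192, 0.981, -0.001, 0.001]
ft_force: [0.6, 0.6, -0.6]
grip_width: 0.697
grasp_force: 0.0
```

```bash
python3 - <<'E'
from h import *
o=get_obs(); print(o["clock"],o["position"],o["ee_rot"],o["joint_pos"].round(2)); im,c=snap("wrist","w8"); s,cs=snap("scene","s8")
a=cv2.resize(s[180:260,345:475],None,fx=3,fy=3,interpolation=2); cv2.imwrite("pics/w8b.png",np.vstack([im,np.pad(a[:170],((0,0),(0,560-a.shape[1]),(0,0)))]))
E
```

```text
18.1 [ 0.51868871 -0.30490533  0.24137048] [ 1.91976660e-01  9.81398696e-01 -7.84525895e-04  9.72579500e-04] [-0.05  0.3   0.63  1.54 -0.18  1.35  1.78]
```

View pics/w8b.png

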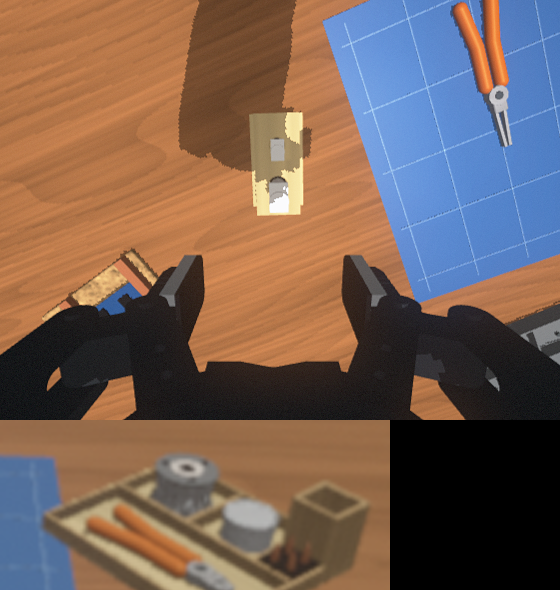

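The cutters lie in the long bay. The stand's plate corners are at (250,113), (302,112), (301,214) and (257,215), and the flux top is near (279,203). I'll zoom in on the syringe.

```bash
python3 - <<'E'
from h import *
im,c=load("w8"); 
cv2.imwrite("pics/w8c.png",cv2.resize(im[105:220,235:315],None,fx=5,fy=5,interpolation=2))
Q=[cast(c,p,.044) for p in [(250,113),(302,112),(301,214),(257,215)]]
for q in Q: print(q.round(4))
print("flux top",cast(c,(279,206),.112),"proj pred",proj(c,[[.520,-.3014,.112],[.520,-.3014,.097],[.520,-.3014,.044]]))
E
```

```text
[ 0.4449 -0.2996  0.044 ]
[ 0.4625 -0.2538  0.044 ]
[ 0.5555 -0.2903  0.044 ]
[ 0.5396 -0.3322  0.044 ]
flux top [ 0.52268369 -0.30245032  0.112     ] proj pred [[278.97094119 202.53912547]
 [278.69480079 198.32814434]
 [277.90469219 186.27944615]]
```

View pics/w8c.png

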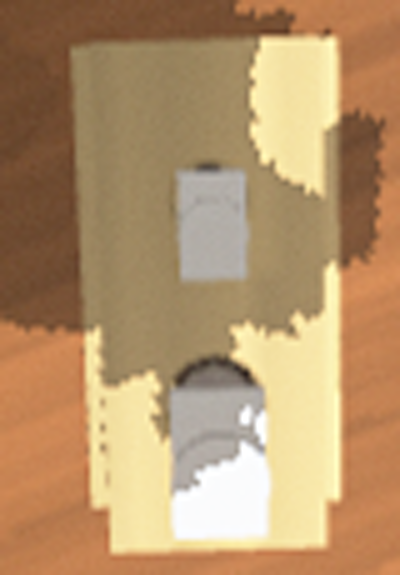

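The flux plunger disc is centred at about (279,201), with its flange at (279,197.5). That puts it at (0.519,-0.301), squared with the fingers. Now I descend.

>>> {"name": "step_arm", "arguments": {"commands": [55, -0.0015, 0, 0, 0, 0, 0, 55, -0.0015, 0, 0, 0, 0, 0, 55, -0.0015, 0, -0.08, 0, 0, 0, 55, -0.0015, 0, -0.14, 0, 0, 0, 55, -0.0015, 0, -0.2, 0, 0, 0, 55, -0.0015, 0, -0.25, 0, 0, 0, 55, -0.0015, 0, -0.28, 0, 0, 0, 55, -0.0015, 0, -0.29, 0, 0, 0, 55, -0.0015, 0, -0.29, 0, 0, 0, 55, -0.0015, 0, -0.29, 0, 0, 0]}}

```text
clock: 19.45
position: [0.5198, -0.3007, 0.0666]
ee_rot: [0.189, 0.982, -0.0, 0.001]
ft_force: [-0.5, -0.7, 0.4]
grip_width: 0.646
grasp_force: 0.0
```

```bash
python3 - <<'E'
from h import *
o=get_obs(); print(o["clock"],o["position"],o["ee_rot"],o["joint_pos"].round(2)); im,c=snap("wrist","w9")
print(proj(c,[[.519,-.301,.112],[.519,-.301,.0955]]))
cv2.imwrite("pics/w9c.png",cv2.resize(im[120:400,140:420],None,fx=2,fy=2,interpolation=2))
E
```

```text
19.45 [ 0.51979541 -0.3006869   0.06664449] [ 1.89487044e-01  9.81882871e-01 -7.44412894e-05  8.26492226e-04] [-0.01  0.47  0.57  1.73 -0.29  1.02  1.86]
[[274.15291696 331.19293339]
 [273.99371971 304.27216559]]
```

View pics/w9c.png

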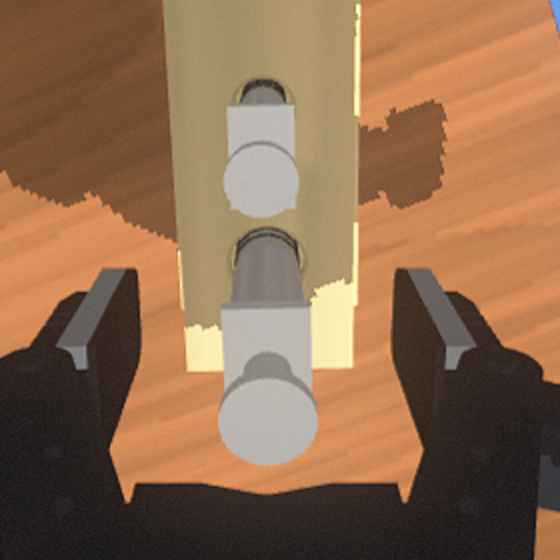

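The plunger disc is at full-picture (273.5,330.5) against a predicted (274,331), so the tool is centred to within 1 mm. I'll close on the barrel.

>>> {"name": "step_arm", "arguments": {"commands": [40, 0, 0, -0.0075, 0, 0, 0, 30, 0, 0, -0.0075, 0, 0, 0, 24, 0, 0, -0.0075, 0, 0, 0, 20, 0, 0, -0.0075, 0, 0, 0, 16, 0, 0, -0.0075, 0, 0, 0, 10, 0, 0, -0.0075, 0, 0, 0, 8, 0, 0, -0.0075, 0, 0, 0, 8, 0, 0, -0.0075, 0, 0, 0, 8, 0, 0, -0.0075, 0, 0, 0, 8, 0, 0, -0.0075, 0, 0, 0], "squeeze": 25}}

```text
clock: 20.75
position: [0.5192, -0.3004, 0.0611]
ee_rot: [0.189, 0.982, 0.0, 0.0]
ft_force: [-0.4, 0.5, 1.5]
grip_width: 0.182
grasp_force: 24.4
```

>>> {"name": "step_arm", "arguments": {"commands": [8, 0, 0, 0.01, 0, 0, 0, 8, 0, 0, 0.025, 0, 0, 0, 8, 0, 0, 0.045, 0, 0, 0, 8, 0, 0, 0.065, 0, 0, 0, 8, 0, 0, 0.085, 0, 0, 0, 8, 0, 0, 0.11, 0, 0, 0, 8, 0, 0, 0.135, 0, 0, 0, 8, 0, 0, 0.16, 0, 0, 0, 8, 0, 0, 0.18, 0, 0, 0, 8, 0, 0, 0.18, 0, 0, 0]}}

```text
clock: 22.0
position: [0.5196, -0.3006, 0.1701]
ee_rot: [0.189, 0.982, -0.0, 0.001]
ft_force: [0.6, -0.7, -0.2]
grip_width: 0.186
grasp_force: 24.4
```

```bash
python3 - <<'E'
from h import *
o=get_obs(); print(o["clock"],o["position"],o["ee_rot"]); im,c=snap("wrist","w10"); d,_=snap("side","d10")
cv2.imwrite("pics/w10b.png",np.hstack([im,cv2.resize(d[150:390,260:440],(240,320))[:, :].copy() if 0 else np.pad(cv2.resize(d[150:390,260:440],(240,320)),((0,100),(0,0),(0,0)))]))
E
```

```text
22.0 [ 0.51961516 -0.30064752  0.17006395] [ 1.89467598e-01  9.81886648e-01 -7.80870819e-05  7.95828496e-04]
```

View pics/w10b.png

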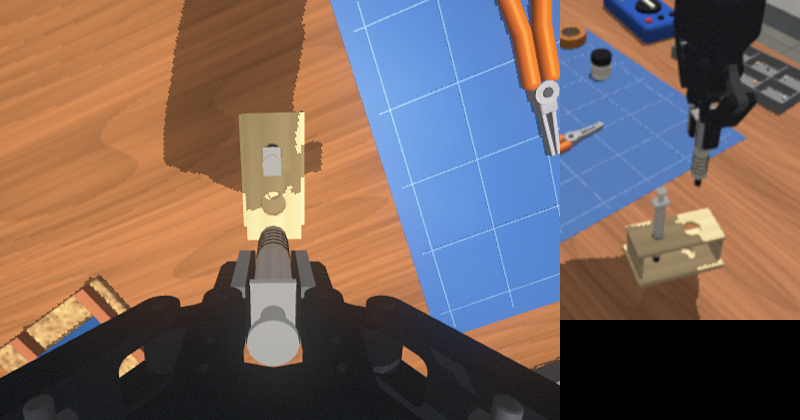

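The stand is upright and hasn't moved, with the glue syringe still in it; the flux syringe hangs vertical, its tip at about 0.11 m. I'll carry it to the well in two calls, checking the caddy fit numerically in between.

>>> {"name": "step_arm", "arguments": {"commands": [8, 0.024, 0.9, 0, 0, 0, 0, 8, 0.024, 0.9, 0, 0, 0, 0, 8, 0.024, 0.9, 0, 0, 0, 0, 8, 0.024, 0.9, 0, 0, 0, 0, 8, 0.024, 0.9, 0, 0, 0, 0, 8, 0.024, 0.9, 0, 0, 0, 0, 8, 0.024, 0.9, 0, 0, 0, 0, 8, 0.024, 0.9, 0, 0, 0, 0, 8, 0.024, 0.9, 0, 0, 0, 0, 8, 0.024, 0.9, 0, 0, 0, 0]}}

```text
clock: 23.35
position: [0.5321, 0.2436, 0.1678]
ee_rot: [0.187, 0.982, -0.0, -0.001]
ft_force: [-0.7, -1.0, -0.7]
grip_width: 0.183
grasp_force: 24.5
```

```bash
python3 - <<'E'
from h import *
o=get_obs(); print(o["clock"],o["position"],o["ee_rot"],o["grip_width"])
im,c=load("w7"); px=[(202,75),(460,76.5),(334,82),(339,191)]
th,t,e,M=fit([(-.086,-.077),(-.086,.077),(-.083,.005),(-.014,.005)],[cast(c,p,.016) for p in px]); print("caddy",th,t,e.round(4),M@(.067,.058)+t)
E
```

```text
23.35 [0.53211533 0.2435651  0.1677522 ] [ 1.86580454e-01  9.82439235e-01 -1.19402359e-04 -9.31898634e-04] 0.1831894420474459
caddy 39.68612267948954 [0.52149717 0.29460188] [0.0019 0.0024 0.0032 0.0036] [0.53601958 0.38202098]
```

>>> {"name": "step_arm", "arguments": {"commands": [8, 0.006, 0.06, 0, 0, 0, 0, 8, 0.006, 0.12, 0, 0, 0, 0, 8, 0.006, 0.17, 0, 0, 0, 0, 8, 0.006, 0.21, 0, 0, 0, 0, 8, 0.006, 0.23, 0, 0, 0, 0, 8, 0.006, 0.2377, 0, 0, 0, 0, 8, 0.006, 0.2377, 0, 0, 0, 0, 8, 0.006, 0.2377, 0, 0, 0, 0, 8, 0.006, 0.2377, 0, 0, 0, 0, 8, 0.006, 0.2377, 0, 0, 0, 0]}}

```text
clock: 24.6
position: [0.5373, 0.382, 0.1692]
ee_rot: [0.19, 0.982, 0.0, 0.0]
ft_force: [-0.6, -0.1, -1.4]
grip_width: 0.181
grasp_force: 24.5
```

```bash
python3 - <<'E'
from h import *
im,c=snap("wrist","w11"); print(c[1][:3,3])
o=get_obs(); print(o["position"])
# well rim corners predicted vs strongest lines nearby
th=np.radians(39.3); M=np.array([[np.cos(th),-np.sin(th)],[np.sin(th),np.cos(th)]]); t=np.array([.5215,.295])
for x,y in [(48,39),(86,39),(86,77),(48,77)]: print((x,y),proj(c,[[*(M@np.array([x,y])/1000+t),.058]]).round(1))
g=cv2.cvtColor(im,cv2.COLOR_BGR2GRAY); L=cv2.createLineSegmentDetector().detect(g)[0][:,0]
for l in L:
    if np.hypot(l[2]-l[0],l[3]-l[1])>18 and 150<l[0]<400 and 130<l[1]<400: print(l.round(0), np.degrees(np.arctan2(l[3]-l[1],l[2]-l[0])).round())
E
```

```text
[0.4752934  0.40572491 0.3113667 ]
[0.53720456 0.38205042 0.16908577]
(48, 39) [[240.4 217.3]]
(86, 39) [[283.9 240. ]]
(86, 77) [[308.7 198.2]]
(48, 77) [[264.2 173.9]]
[213. 287. 220. 269.] -70.0
[249. 281. 251. 326.] 88.0
[295. 327. 296. 279.] -89.0
[201. 139. 172. 198.] 116.0
[269. 367. 301. 362.] -9.0
[243. 362. 271. 366.] 10.0
[198. 250. 215. 260.] 31.0
[180. 307. 198. 303.] -13.0
[231. 236. 241. 219.] -60.0
[210. 221. 227. 230.] 28.0
[215. 265. 193. 253.] -150.0
[390. 294. 520. 364.] 28.0
[243. 222. 261. 231.] 26.0
[299. 204. 284. 230.] 121.0
[250. 249.  92. 166.] -152.0
[324. 264. 332. 288.] 71.0
[249. 327. 242. 361.] 101.0
[343. 302. 365. 307.] 13.0
[302. 349. 294. 326.] -109.0
[265. 227. 247. 217.] -151.0
[400. 359. 425. 377.] 35.0
[240. 212. 228. 235.] 119.0
[159. 225. 194. 243.] 26.0
[167. 204. 178. 179.] -64.0
[371. 295. 394. 296.] 1.0
[235. 216. 255. 185.] -57.0
[166. 294.  57. 241.] -154.0
[153. 158. 147. 139.] -108.0
[295. 252. 301. 296.] 82.0
[256. 202. 275. 211.] 27.0
[290. 277. 291. 252.] -90.0
[244. 296. 248. 263.] -84.0
[179. 271. 146. 254.] -153.0
[301. 199. 281. 185.] -146.0
[295. 280. 276. 283.] 170.0
[257. 252. 254. 277.] 98.0
[276. 283. 250. 281.] -176.0
[295. 178. 307. 197.] 59.0
[279. 216. 289. 199.] -60.0
[176. 137. 179. 157.] 82.0
[315. 285. 309. 263.] -104.0
[287. 234. 306. 203.] -59.0
[236. 263. 230. 285.] 105.0
[261. 170. 232. 154.] -151.0
[197. 136. 129.  99.] -151.0
[182. 172. 199. 137.] -64.0
[190. 250. 108. 200.] -149.0
[230. 155. 203. 139.] -151.0
[213. 280. 186. 270.] -161.0
[263. 177. 244. 212.] 118.0
[182. 262. 142. 241.] -153.0
[280. 185. 264. 177.] -153.0
[233. 151. 121.  88.] -151.0
[183. 160. 194. 137.] -64.0
[393. 203. 351. 218.] 160.0
[379. 387. 402. 404.] 36.0
[348. 218. 303. 235.] 159.0
```

>>> {"name": "step_arm", "arguments": {"commands": [8, 0, 0, -0.03, 0, 0, 0, 8, 0, 0, -0.06, 0, 0, 0, 8, 0, 0, -0.08, 0, 0, 0, 8, 0, 0, -0.1, 0, 0, 0, 8, 0, 0, -0.12, 0, 0, 0, 8, 0, 0, -0.14, 0, 0, 0, 8, 0, 0, -0.155, 0, 0, 0, 8, 0, 0, -0.168, 0, 0, 0, 8, 0, 0, -0.174, 0, 0, 0, 8, 0, 0, -0.174, 0, 0, 0]}}

```text
clock: 25.9
position: [0.5371, 0.3822, 0.0645]
ee_rot: [0.19, 0.982, -0.0, -0.0]
ft_force: [-0.2, -0.3, -0.2]
grip_width: 0.186
grasp_force: 24.5
```

```bash
python3 - <<'E'
from h import *
o=get_obs(); print(o["position"],o["ft_force"],o["torque"],o["grip_width"])
im,c=snap("wrist","w12"); s,_=snap("scene","s12"); d,_=snap("side","d12")
# dark plunger white blobs near well in wrist: compare held disc position w11 vs w12
a=load("w11")[0]; f=lambda i:(np.argwhere(cv2.inRange(i[320:380,230:310],(150,150,150),(255,255,255))).mean(0)+[320,230])
print(f(a),f(im))
E
```

```text
[0.53713847 0.3822365  0.06452558] [-0.15808139 -0.30113522 -0.23403895] [0.00229323 0.00121192 0.01555389] 0.18577448522480794
[342.42972103 272.47532189] [342.15512754 272.43571057]
```

There was no contact force and the syringe hasn't slipped in the grip, so it is inside the well. I'll release and retreat straight up.

>>> {"name": "step_arm", "arguments": {"commands": [18, 0, 0, 0, 0, 0, 0, 22, 0, 0, 0, 0, 0, 0, 30, 0, 0, 0, 0, 0, 0, 45, 0, 0, 0, 0, 0, 0, 50, 0, 0, 0.02, 0, 0, 0, 50, 0, 0, 0.07, 0, 0, 0, 50, 0, 0, 0.14, 0, 0, 0, 50, 0, 0, 0.2, 0, 0, 0, 50, 0, 0, 0.25, 0, 0, 0, 50, 0, 0, 0.25, 0, 0, 0]}}

```text
clock: 27.3
position: [0.5384, 0.3829, 0.2185]
ee_rot: [0.19, 0.982, 0.002, 0.002]
ft_force: [-0.2, 0.2, 0.0]
grip_width: 0.589
grasp_force: 0.0
```

```bash
python3 - <<'E'
from h import *
o=get_obs(); print(o["clock"],o["position"],o["ft_force"])
s,cs=snap("scene","s13"); d,cd=snap("side","d13"); w,cw=snap("wrist","w13")
def chg(new,old,c,name):
    m=(cv2.absdiff(new,load(old)[0] if old!="side0" else cv2.imread("pics/side0.png")).max(2)>40).astype(np.uint8); return m
# syringe in side/scene vs the earlier empty-well pictures, around predicted position
P=[[.537,.382,z] for z in (.065,.08,.095,.112)]
for n,new,old,c in (("side",d,"side0",cd),("scene",s,"scene0",cs)):
    m=(cv2.absdiff(new,cv2.imread(f"pics/{old}.png")).max(2)>40)
    print(n,"pred",proj(c,P).round(0).tolist()); u,v=proj(c,P[2:3])[0].astype(int)
    for r in range(v-22,v+26,4): 
        q=np.where(m[r,u-25:u+25])[0]; print(r,(q.min()+u-25,q.max()+u-25,len(q)) if len(q) else None,end="; ")
    print()
m=cv2.inRange(w,(170,170,170),(255,255,255)); print("disc pred wrist",proj(cw,[[.537,.382,.113]]))
n,_,st,ce=cv2.connectedComponentsWithStats(m)
for i in range(1,n):
    if 60<st[i,4]<2000 and 150<ce[i,0]<420: print(st[i],ce[i].round())
E
```

```text
27.3 [0.53840678 0.38287022 0.21853916] [-0.24099866  0.2262004   0.01750521]
side pred [[171.0, 141.0], [170.0, 135.0], [169.0, 130.0], [168.0, 123.0]]
107 None; 111 None; 115 None; 119 None; 123 (np.int64(166), np.int64(171), 6); 127 (np.int64(167), np.int64(175), 9); 131 (np.int64(166), np.int64(172), 7); 135 (np.int64(167), np.int64(173), 7); 139 (np.int64(168), np.int64(173), 6); 143 (np.int64(165), np.int64(173), 7); 147 None; 151 None; 
scene pred [[457.0, 203.0], [458.0, 197.0], [460.0, 191.0], [461.0, 184.0]]
168 None; 172 None; 176 None; 180 None; 184 (np.int64(458), np.int64(465), 8); 188 (np.int64(456), np.int64(462), 3); 192 (np.int64(455), np.int64(463), 9); 196 (np.int64(434), np.int64(460), 7); 200 (np.int64(434), np.int64(454), 11); 204 (np.int64(434), np.int64(456), 10); 208 (np.int64(434), np.int64(458), 12); 212 (np.int64(434), np.int64(436), 3); 
disc pred wrist [[273.82139841 211.78322798]]
[141 135  35  37 520] [157. 152.]
[199 170  41  33 833] [216. 188.]
[263 192  21  15 198] [273. 197.]
[263 203  22  21 378] [273. 214.]
```

The syringe stands in the well: its top is at side row 123 and scene row 184, as predicted, and the plunger disc is at (273,214) in the wrist view against a predicted (274,212).

```bash
python3 -c "
from workcell import *
print(hand_in())"
```

```text
the job is handed in; nothing more can be done
None
```

I've handed the job in at about 27 s of the 102 s allowed: the tin, reel and cutters are in their bays and the flux syringe is tip down in the well, with its stand still upright; I deliberately moved nothing else.

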